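# Pump the salad spinner and hold its lid over the bowl

### The job

The washed cherry tomatoes are in the salad spinner: give it at least two full pumps with the lid on, each time pressing the plunger knob right down to its stop and letting it come all the way up again. Then lift the lid off and finish holding it in the air, still and level, about 10 cm straight above the bowl, so that it drips back into the bowl and I can reach in. Keep holding the lid when you finish, and leave the bowl and the other things on the worktop standing where they are.

Things in the scene. Friction and masses are not known exactly. Their poses are not given: they have to be found in the camera images.
- spinner: salad spinner bowl of clear plastic, loose, about 1 kg, round, 210 mm across at the rim, 112 mm high, wall 4 mm, 168 mm across at the rubber foot; inside it a slatted white basket with tomatoes, all below 95 mm. Origin: centre of the underside, on the worktop; z up
- lid: round white lid, loose, 218 mm across, flange 8 mm thick, lying on the bowl's rim without a catch; a 188 mm disc 16 mm deep under it fits in the bowl with 6 mm play. 0.35 kg with plunger. Origin: centre of the flange's underside, 112 mm above the bowl's origin when on; z up. Dome 21 mm and plunger collar (50 mm wide) 34 mm above the origin; small grey brake pad on the dome, not needed
- pump (a joint): plunger on the lid, pressed straight down along the lid's axis: 0 m = fully up, 0.030 m = pressed to its stop. A spring pushes it up (about 4 N to start it, about 12 N at the stop) and it cannot be pulled out further, so the lid can be lifted by its knob
- knob_top (a point): centre of the top face of the plunger's round black knob; moves with the plunger; 90 mm above the lid's origin when up. The knob, by which the lid is held, is an upright cylinder 46 mm across and 24 mm tall on a 34 mm stem that shows 32 mm of its length above the collar when up
- pepper_mill: turned wooden pepper mill, 60 mm across, 192 mm tall, standing upright. Origin: centre of its underside. Leave it alone
- tumbler: glass tumbler, 74 mm across, 95 mm tall, standing upright. Origin: centre of its underside. Leave it alone
- napkin_box: steel napkin dispenser, 95 x 100 mm, 125 mm tall. Origin: centre of its underside. Leave it alone
- lemon_bowl: white bowl of lemons, 148 mm across, about 92 mm tall with the lemons. Origin: centre of its underside. Leave it alone
Mind the look-alikes: they are no part of the job. Leave any pink look-alike of the lid alone.

How it is judged:
By the outcome, as a careful person would: the job done as asked, in the order asked, and still so for the second after the job is handed in, while the arm keeps its last pose, push and grip.
It also fails if it takes over 48 s, if anything falls off the work surface, if the arm or the gripper's body presses on something with over 40 N, if the wrist force passes 120 N, or if a joint passes its speed limit or range.

### The arm

A 6-joint arm with a two-finger parallel gripper is mounted at the origin on the work surface. World frame = base frame: x ahead of the robot, y to its left, z up, the work surface at z = 0. Lengths are in m, angles in rad, forces in N, time in s.
With the tool pointing down it reaches from about 0.425 to 0.95 m from the base axis. Payload 3.5 kg.
Tool frame: the origin (TCP) lies at the very end of the fingers, on their centre line; the grasp point (between the pads) lies ctrl.pinch_z behind it (ctrl.pinch_z is the distance from the TCP to the grasp point, in m); z points along the fingers, y is the line along which they close (so a half turn about z gives the same grasp; the last joint's range is limited). The gripper opens to 85 mm and grips with 20 to 120 N. Pads are 22 mm wide; open, the fingers measure 114 mm over their backs; the gripper's body (76 mm by 85 mm) begins 54 mm behind the grasp point. The pads swing forward as they close: fully open they stand 13 mm farther back than shut.
Start: joints at [1.07, 0.286, 1.577, -0, 1.279, -0.15], TCP at [0.232, 0.634, 0.231] pointing down, gripper open.
Joint ranges: [-2.77, 2.77], [-0.9, 2.22], [0.21, 2.48], [-1.53, 4.67], [0.24, 2.81], [-2.84, 2.84]. Speed limits (rad/s): [2.79, 2.79, 3.14, 3.14, 3.14, 3.14].

### API

Orientations are given as a unit quaternion [x, y, z, w].
In Python, from plant import ctrl gives the robot as it stands.
- The arm moves only by the tool move_tool, called after "Emit:" as name([rows], argument=value, ...), one row to a line, values as JSON. Schema: {"type":"object","properties":{"increments":{"type":"array","items":{"type":"object","properties":{"trans":{"type":"array","items":{"type":"number"},"minItems":3,"maxItems":3},"turn_vec":{"type":"array","items":{"type":"number"},"minItems":3,"maxItems":3},"jaw":{"type":"number"}},"additionalProperties":false,"required":["jaw"]},"minItems":1,"maxItems":10},"squeeze":{"type":"number"},"only":{"type":"string"},"quiet":{"type":"boolean"},"lines":{"type":"string"}},"required":["increments"],"additionalProperties":false}. increments is a list of rows, 1 to 10 of them, each an object with the fields trans (a list: dx, dy, dz in m), turn_vec (a list: a rotation vector rx, ry, rz in rad), jaw (the opening from 0.0 (shut) to 1.0 (fully open)); a field left out counts as zero (the opening has to be given); each row is the pose to reach, as a shift and turn from the pose commanded when the call began, along the tool's axes at that moment; what a row does not reach only later rows make up. A row lasts 1/8 s, in which the tool goes at most 0.0625 m and 0.188 rad, less where a joint would pass 70% of its speed; a pose out of reach is approached as far as the arm can. The fingers move at their own pace and stop on an object; squeeze is the grip in N (left out, the last holds). Time passes only in rows, so rows that do not move let the fingers close. The tool returns the time, the measured TCP pose, the force, the opening and the grip force at its end. only (a regular expression) keeps the lines of the reply that match it, lines (a string "A,B") keeps lines A to B, and quiet returns only ok. Input that does not fit is refused with a message, and nothing moves.
- ctrl.get_state(): the state, without advancing time (a new reading comes with each control period).
- ctrl.read_camera(name): name is "side" or "top"; returns a dict with "pixels" (420x560x3 uint8, red, green, blue), "camera_matrix" (3x3 intrinsics, pixels), "xyz" and "orientation" of the camera in the world. Camera axes: x right, y down, z forward; pixel columns grow to the right and rows downward; lengths in m; the calibration is good to about 2 mm. A picture is of the moment at which its call begins. There is no depth.
- ctrl.sign_off(): hands the job in; it is judged then, once.
Trained networks look in the newest picture that a camera, given by its name, has taken for a name from the list of things; names that differ only in an ending like _2 or _b are one class to them, and where a whole thing is asked for, a point or a joint stands for the part that bears it (a point fixed in the world has none). Each returns a list of dicts, best first, with "conf" (0 to 1); they miss things now and then, are a little off and sometimes report something else, mostly with a low value. They report only what shows in the picture. A call takes as long as a camera call. They do not tell look-alikes from the thing itself.
- ctrl.recognise(camera, thing): "position" ([x, y, z] in m, in world coordinates, good to about 4 mm: the middle of the surface that is visible of it).
- ctrl.masks_of(camera, thing): "region" (420x560 bool, what is visible of it).
- ctrl.mark_of(camera, thing): "position" ([x, y, z] in m, in world coordinates, good to about 4 mm: a listed point, or the origin of a listed thing).
The state is a dict: "time": time; "qpos": joint angles; "dq": joint speeds; "joint_efforts": joint torques, N m; "eef_pos": TCP position; "tcp_rot": TCP orientation; "contact_force": force on the tool from outside, world axes, zero at the start; "wrist_torque": the same for the moment, N m; "opening": opening from 0.0 (shut) to 1.0 (fully open); "finger_force": force on a finger pad.
Only numpy, scipy, OpenCV 4.12 (cv2) and the standard library are available. Lean on these libraries where they do the work, as an engineer would, in place of code of your own. Each camera call takes 0.05 s, during which the arm holds its last target. There are 200 camera calls.

## Working session

There is one attempt and no reset: what is moved stays moved. The work goes in short steps, Python scripts to look and compute and a tool call to move; the robot and the scene stay as the last step left them, time stands still between calls to the robot, and variables do not carry over. Pictures are saved under pics/ and viewed, at most 10 in all, crops included, and the job is handed in when it is done.

```bash
mkdir -p pics; python3 - <<'E'
from plant import ctrl
import cv2
s=ctrl.get_state();print(s['time'],s['eef_pos'],s['tcp_rot'],s['opening'],ctrl.pinch_z)
for c in('side','top'):
    r=ctrl.read_camera(c);cv2.imwrite(f'pics/{c}0.png',r['pixels'][:,:,::-1]);print(c,r['xyz'],r['orientation'],r['camera_matrix'][0])
    for t in('knob_top','lid','spinner'):
        for d in ctrl.mark_of(c,t):print(t,d['position'],d['conf'])
    for t in ('pepper_mill','tumbler','napkin_box','lemon_bowl'):
        for d in ctrl.mark_of(c,t)[:1]:print(t,d['position'],d['conf'])
print(ctrl.get_state()['time'])
E
```

```text
0.0 [0.23161179 0.63332371 0.22990604] [ 1.74513286e-01  9.84654098e-01 -1.12714218e-03 -3.87321022e-04] 0.9989899168213795 0.0187
side [ 0.34917842 -0.83398     0.7768978 ] [ 0.88675312 -0.12033341  0.06894469 -0.4409483 ] [428.84915318   0.         274.93547774]
knob_top [0.4179, 0.272, 0.0977] 0.68
knob_top [0.7764, 0.3055, 0.0991] 0.68
knob_top [0.545, -0.0281, 0.2048] 0.56
lid [0.4156, 0.2702, 0.0074] 0.84
lid [0.7799, 0.3042, 0.0134] 0.7
lid [0.5458, -0.0249, 0.1154] 0.6
lid [0.4331, -0.3785, 0.0025] 0.47
spinner [0.5451, -0.0308, 0.0014] 0.74
pepper_mill [0.5756, 0.4221, -0.0025] 0.75
tumbler [0.4334, -0.3824, 0.0024] 0.89
napkin_box [0.6247, -0.4124, 0.0032] 0.29
lemon_bowl [0.6267, -0.4119, 0.001] 0.87
top [ 0.32643061 -0.02895059  1.50549311] [ 0.71481189 -0.69204465  0.06821758 -0.07392241] [520.60728663   0.         274.78299718]
knob_top [0.5434, -0.0323, 0.2037] 0.85
knob_top [0.4187, 0.2654, 0.0993] 0.71
knob_top [0.7745, 0.3017, 0.1016] 0.62
lid [0.7845, 0.3055, 0.0125] 0.79
lid [0.4164, 0.2687, 0.012] 0.57
pepper_mill [0.5734, 0.421, -0.0016] 0.73
tumbler [0.4368, -0.3785, 0.0006] 0.92
lemon_bowl [0.6272, -0.4127, 0.0016] 0.87
0.8
```

View pics/side0.png

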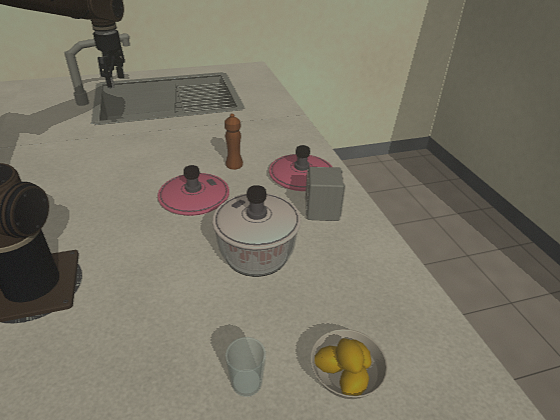

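View pics/top0.png

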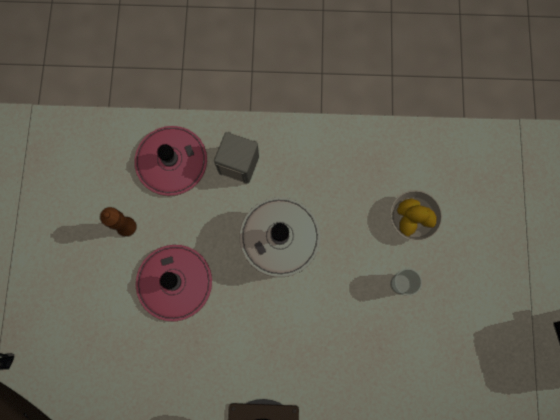

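The side view shows the white lid on the clear bowl, with its black knob at about (256,192). In the top view that knob is at about (280,232). The two pink lids lie to the left, at about (172,160) and (172,282) in the top view, so the target is the hit at about (0.544, -0.030). I'll refine its position by triangulating the knob.

```bash
cat > h.py <<'E'
from plant import ctrl
import numpy as np, cv2
from scipy.spatial.transform import Rotation as Ro
from scipy.optimize import least_squares
def project(r,P):
    p=Ro.from_quat(r['orientation']).inv().apply(np.atleast_2d(P)-r['xyz'])@np.asarray(r['camera_matrix']).T
    return p[:,:2]/p[:,2:]
def cyl(c,rad,z0,z1):
    a=np.linspace(0,2*np.pi,40);return np.array([[c[0]+rad*np.cos(t),c[1]+rad*np.sin(t),z] for z in(z0,z1) for t in a])
def togo(P):
    s=ctrl.get_state();return Ro.from_quat(s['tcp_rot']).inv().apply(np.array(P)-s['eef_pos'])
E
python3 - <<'E'
from h import *
r={c:ctrl.read_camera(c) for c in('side','top')}
# rim of the white lid (flange top z=.120, radius .109): bright-mask fit via hull of projected circle
obs={}
for c,seed in(('side',(256,192)),('top',(280,232))):
    g=r[c]['pixels'].max(2);n,l,st,ce=cv2.connectedComponentsWithStats((g<50).astype(np.uint8))
    x,y=seed;k=l[y-8:y+9,x-8:x+9];k=np.bincount(k[k>0]).argmax()
    print(c,st[k],ce[k]);obs[c]=st[k]
def box(c,P):
    p=project(r[c],cyl(P[:2],.023,P[2]-.024,P[2]));return p.min(0),p.max(0)
for c in obs:print(c,box(c,(.544,-.03,.202)))
# knob box: left,right,top edges in each view
def f(P):
    o=[]
    for c in obs:
        a,b=box(c,P);s=obs[c];o+=[a[0]-s[0],b[0]-(s[0]+s[2]-1),a[1]-s[1]]
    return o
q=least_squares(f,[.544,-.03,.202]);print(q.x,q.fun)
print(togo([.544,-.03,.225]))
for c in obs:
  for d in ctrl.mark_of(c,'knob_top'):
    if abs(d['position'][1])<.1:print(c,d)
E
```

```text
side [247 186  19  18 250] [256.048 193.884]
top [271 223  18  19 286] [279.4020979  232.36013986]
side (array([247.02338481, 184.5170449 ]), array([266.63858395, 204.07245169]))
top (array([271.40796479, 222.1279336 ]), array([289.52241296, 241.39023141]))
[ 0.54261326 -0.0275334   0.19622529] [-0.73020114  0.78725051  0.03633138 -0.55313466  0.48702758  0.04088317]
[-0.52120735 -0.51624684  0.00632244]
side {'position': [0.5431, -0.0263, 0.2052], 'conf': 0.63}
top {'position': [0.5437, -0.0291, 0.2049], 'conf': 0.64}
```

Emit:
move_tool([
  {"trans":[-0.04, -0.04, 0], "jaw":0},
  {"trans":[-0.08, -0.08, 0], "jaw":0},
  {"trans":[-0.12, -0.12, 0], "jaw":0},
  {"trans":[-0.16, -0.16, 0], "jaw":0},
  {"trans":[-0.2, -0.2, 0], "jaw":0},
  {"trans":[-0.24, -0.24, 0], "jaw":0},
  {"trans":[-0.28, -0.28, 0], "jaw":0},
  {"trans":[-0.32, -0.32, 0], "jaw":0},
  {"trans":[-0.36, -0.36, 0], "jaw":0},
  {"trans":[-0.4, -0.4, 0], "jaw":0},
], squeeze=40)

```text
time: 2.25
eef_pos: [0.4707, 0.1191, 0.2318]
tcp_rot: [0.175, 0.985, 0.0, 0.001]
contact_force: [0.8, 0.1, 0.7]
opening: 0.004
finger_force: 0.0
```

```bash
python3 -c "
from h import *
print(togo([.543,-.0285,.215]))"
```

```text
[-0.11858805 -0.11372878  0.01686107]
```

Emit:
move_tool([
  {"trans":[-0.04, -0.04, 0], "jaw":0},
  {"trans":[-0.08, -0.08, 0.005], "jaw":0},
  {"trans":[-0.119, -0.115, 0.01], "jaw":0},
  {"trans":[-0.119, -0.115, 0.015], "jaw":0},
  {"trans":[-0.119, -0.115, 0.015], "jaw":0},
], squeeze=40)

```text
time: 2.88
eef_pos: [0.5417, -0.0277, 0.2156]
tcp_rot: [0.175, 0.985, 0.0, -0.001]
contact_force: [-0.1, -0.3, -0.2]
opening: 0.002
finger_force: 0.0
```

```bash
python3 - <<'E'
from h import *
print(togo([.543,-.0285,.202]))
a=[ctrl.read_camera(c)['pixels'] for c in('side','top')]
cv2.imwrite('pics/1.png',np.hstack([cv2.resize(a[0][120:280,180:340],(400,400)),cv2.resize(a[1][150:310,200:360],(400,400))])[:,:,::-1])
E
```

```text
[-0.00153405 -0.00026555  0.01356981]
```

View pics/1.png

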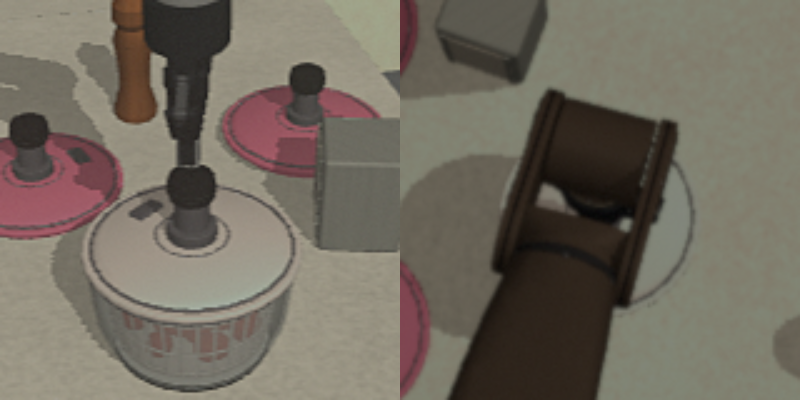

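The crop shows the shut fingertips at (190,160), right above the knob at (192,185). Now I press down.

Emit:
move_tool([
  {"trans":[0, 0, 0.01], "jaw":0},
  {"trans":[0, 0, 0.02], "jaw":0},
  {"trans":[0, 0, 0.03], "jaw":0},
  {"trans":[0, 0, 0.038], "jaw":0},
  {"trans":[0, 0, 0.038], "jaw":0},
], squeeze=40)

```text
time: 3.6
eef_pos: [0.5425, -0.0272, 0.1794]
tcp_rot: [0.174, 0.985, 0.001, 0.0]
contact_force: [-3.4, 2.7, 8.6]
opening: 0.001
finger_force: 4.5
```

Emit:
move_tool([
  {"trans":[0, 0, 0.005], "jaw":0},
  {"trans":[0, 0, 0.008], "jaw":0},
  {"trans":[0, 0, 0.008], "jaw":0},
])

```text
time: 3.98
eef_pos: [0.5426, -0.0272, 0.1725]
tcp_rot: [0.174, 0.985, 0.001, 0.0]
contact_force: [-4.4, 2.5, 11.0]
opening: -0.0
finger_force: 5.5
```

Emit:
move_tool([
  {"trans":[0, 0, 0.003], "jaw":0},
  {"trans":[0, 0, 0.003], "jaw":0},
])

```text
time: 4.22
eef_pos: [0.5428, -0.0272, 0.1723]
tcp_rot: [0.174, 0.985, 0.0, 0.0]
contact_force: [-9.9, 3.1, 21.0]
opening: 0.002
finger_force: 10.6
```

Emit:
move_tool([
  {"trans":[0, 0, 0.003], "jaw":0},
  {"trans":[0, 0, 0.003], "jaw":0},
])

```text
time: 4.47
eef_pos: [0.543, -0.0273, 0.1721]
tcp_rot: [0.174, 0.985, 0.0, -0.0]
contact_force: [-14.4, 4.3, 31.6]
opening: 0.002
finger_force: 15.9
```

Stopped at z 0.172, exactly 30 mm down, and the force climbed from there. Now I release fully and pump again twice.

Emit:
move_tool([
  {"trans":[0, 0, -0.014], "jaw":0},
  {"trans":[0, 0, -0.028], "jaw":0},
  {"trans":[0, 0, -0.05], "jaw":0},
  {"trans":[0, 0, -0.05], "jaw":0},
  {"trans":[0, 0, -0.05], "jaw":0},
])

```text
time: 5.1
eef_pos: [0.5416, -0.0278, 0.2127]
tcp_rot: [0.174, 0.985, 0.0, -0.001]
contact_force: [0.3, -0.2, -0.1]
opening: 0.003
finger_force: 0.0
```

```bash
python3 - <<'E'
from h import *
for c in('side','top'):
  a=ctrl.read_camera(c)
  for t in('lid','knob_top','spinner'):
   for d in ctrl.mark_of(c,t):
    if abs(d['position'][1])<.1:print(c,t,d)
E
```

```text
side lid {'position': [0.5431, -0.025, 0.1187], 'conf': 0.78}
side knob_top {'position': [0.543, -0.0304, 0.2033], 'conf': 0.86}
side spinner {'position': [0.5436, -0.0309, 0.0033], 'conf': 0.69}
top lid {'position': [0.5405, -0.0271, 0.1147], 'conf': 0.77}
```

Emit:
move_tool([
  {"trans":[0, 0, 0.015], "jaw":0},
  {"trans":[0, 0, 0.03], "jaw":0},
  {"trans":[0, 0, 0.044], "jaw":0},
  {"trans":[0, 0, 0.048], "jaw":0},
  {"trans":[0, 0, 0.048], "jaw":0},
  {"trans":[0, 0, 0.048], "jaw":0},
])

```text
time: 6.25
eef_pos: [0.5439, -0.0284, 0.1722]
tcp_rot: [0.174, 0.985, -0.0, 0.002]
contact_force: [-9.8, 1.6, 25.0]
opening: 0.0
finger_force: 12.1
```

Emit:
move_tool([
  {"trans":[0, 0, -0.014], "jaw":0},
  {"trans":[0, 0, -0.028], "jaw":0},
  {"trans":[0, 0, -0.05], "jaw":0},
  {"trans":[0, 0, -0.05], "jaw":0},
  {"trans":[0, 0, -0.05], "jaw":0},
])

```text
time: 6.88
eef_pos: [0.5415, -0.0279, 0.2144]
tcp_rot: [0.175, 0.985, 0.0, -0.001]
contact_force: [-0.3, -0.2, -0.3]
opening: 0.002
finger_force: 0.0
```

Emit:
move_tool([
  {"trans":[0, 0, 0.015], "jaw":0},
  {"trans":[0, 0, 0.03], "jaw":0},
  {"trans":[0, 0, 0.044], "jaw":0},
  {"trans":[0, 0, 0.05], "jaw":0},
  {"trans":[0, 0, 0.05], "jaw":0},
  {"trans":[0, 0, 0.05], "jaw":0},
])

```text
time: 7.62
eef_pos: [0.543, -0.0282, 0.1721]
tcp_rot: [0.174, 0.985, -0.0, 0.0]
contact_force: [-11.9, 2.3, 28.9]
opening: 0.002
finger_force: 14.2
```

Emit:
move_tool([
  {"trans":[0, 0, -0.014], "jaw":0},
  {"trans":[0, 0, -0.028], "jaw":0},
  {"trans":[0, 0, -0.05], "jaw":0},
  {"trans":[0, 0, -0.1], "jaw":0.5},
  {"trans":[0, 0, -0.1], "jaw":1},
  {"trans":[0, 0, -0.1], "jaw":1},
  {"trans":[0, 0, -0.1], "jaw":1},
])

```text
time: 8.5
eef_pos: [0.5412, -0.0278, 0.2636]
tcp_rot: [0.174, 0.985, 0.0, -0.002]
contact_force: [1.1, 1.3, -0.4]
opening: 0.851
finger_force: 0.0
```

```bash
python3 - <<'E'
from h import *
r={}
for c in('side','top'):
  a=r[c]=ctrl.read_camera(c)
  for t in('lid','knob_top','spinner'):
   for d in ctrl.mark_of(c,t):
    if abs(d['position'][1])<.1:print(c,t,d)
print(togo([.543,-.0285,.172]))
a=r['side']
cv2.imwrite('pics/2.png',cv2.resize(a['pixels'][80:280,160:360],(600,600))[:,:,::-1])
E
```

```text
side lid {'position': [0.5466, -0.0278, 0.1175], 'conf': 0.58}
side knob_top {'position': [0.5441, -0.0298, 0.2039], 'conf': 0.65}
side spinner {'position': [0.5444, -0.0306, 0.0022], 'conf': 0.81}
top lid {'position': [0.5424, -0.0292, 0.1111], 'conf': 0.62}
top knob_top {'position': [0.5433, -0.0272, 0.2048], 'conf': 0.44}
top knob_top {'position': [0.5436, -0.0298, 0.1128], 'conf': 0.42}
[-0.00078941 -0.00013235  0.09416223]
```

View pics/2.png

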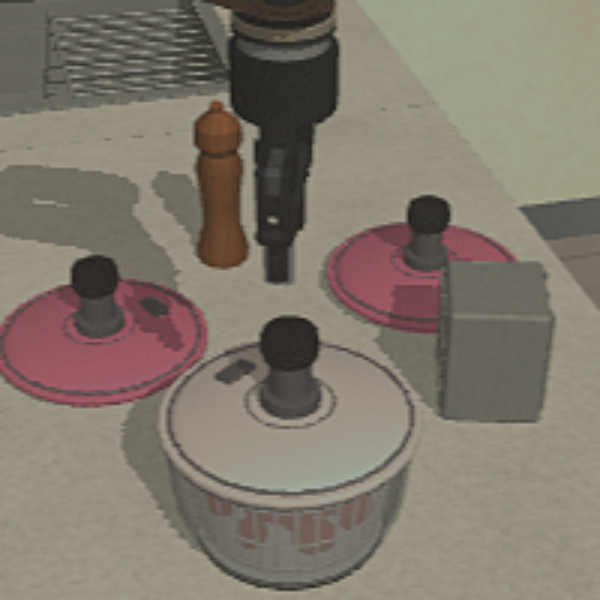

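The knob is all the way up at (290,345) and the lid lies level on the bowl. The open gripper is straight above it. Next I grasp the knob.

Emit:
move_tool([
  {"trans":[-0.001, 0.001, 0.03], "jaw":1},
  {"trans":[-0.001, 0.001, 0.06], "jaw":1},
  {"trans":[-0.001, 0.001, 0.085], "jaw":1},
  {"trans":[-0.001, 0.001, 0.097], "jaw":1},
  {"trans":[-0.001, 0.001, 0.097], "jaw":1},
  {"trans":[-0.001, 0.001, 0.097], "jaw":0.7},
], squeeze=60)

```text
time: 9.65
eef_pos: [0.5445, -0.0277, 0.1707]
tcp_rot: [0.174, 0.985, -0.0, 0.001]
contact_force: [0.8, -0.2, -0.5]
opening: 0.817
finger_force: 0.0
```

Emit:
move_tool([
  {"jaw":0.5},
  {"jaw":0},
  {"jaw":0},
  {"jaw":0},
  {"jaw":0},
], squeeze=60)

```text
time: 10.28
eef_pos: [0.5442, -0.0278, 0.1699]
tcp_rot: [0.174, 0.985, -0.0, 0.001]
contact_force: [0.4, -0.6, 3.8]
opening: 0.519
finger_force: 60.6
```

Emit:
move_tool([
  {"trans":[0, 0, -0.005], "jaw":0},
  {"trans":[0, 0, -0.01], "jaw":0},
  {"trans":[0, 0, -0.015], "jaw":0},
  {"trans":[0, 0, -0.02], "jaw":0},
  {"trans":[0, 0, -0.03], "jaw":0},
], squeeze=60)

```text
time: 10.9
eef_pos: [0.5431, -0.0274, 0.1991]
tcp_rot: [0.175, 0.985, 0.0, -0.001]
contact_force: [0.1, 0.0, -3.4]
opening: 0.521
finger_force: 61.8
```

Emit:
move_tool([
  {"trans":[0, 0, -0.015], "jaw":0},
  {"trans":[0, 0, -0.03], "jaw":0},
  {"trans":[0, 0, -0.045], "jaw":0},
  {"trans":[0, 0, -0.06], "jaw":0},
  {"trans":[0, 0, -0.07], "jaw":0},
  {"trans":[0, 0, -0.075], "jaw":0},
  {"trans":[0, 0, -0.075], "jaw":0},
  {"trans":[0, 0, -0.075], "jaw":0},
], squeeze=60)

```text
time: 11.9
eef_pos: [0.5433, -0.0274, 0.2735]
tcp_rot: [0.175, 0.985, 0.0, -0.001]
contact_force: [0.4, 0.0, -4.0]
opening: 0.521
finger_force: 61.8
```

```bash
python3 - <<'E'
from h import *
r={}
for c in('side','top'):
  r[c]=ctrl.read_camera(c)
  for t in('lid','knob_top','spinner'):
   for d in ctrl.mark_of(c,t):
    if abs(d['position'][1])<.1:print(c,t,d)
a=[r[c]['pixels'] for c in('side','top')]
cv2.imwrite('pics/3.png',np.hstack([cv2.resize(a[0][60:290,150:380],(400,400)),cv2.resize(a[1][120:350,150:380],(400,400))])[:,:,::-1])
s=ctrl.get_state();print(s['eef_pos'],s['tcp_rot'],s['contact_force'],s['wrist_torque'])
E
```

```text
side lid {'position': [0.5459, -0.0251, 0.2176], 'conf': 0.93}
side knob_top {'position': [0.5438, -0.026, 0.3058], 'conf': 0.6}
side spinner {'position': [0.5442, -0.0278, 0.0009], 'conf': 0.84}
top lid {'position': [0.542, -0.0278, 0.2155], 'conf': 0.94}
top knob_top {'position': [0.5422, -0.0315, 0.3058], 'conf': 0.59}
[ 0.54359975 -0.02752246  0.27419005] [ 1.74530082e-01  9.84651836e-01  3.52701552e-06 -1.13846730e-04] [-0.75703172  0.3615247  -3.73976052] [ 0.02248886  0.02262099 -0.01065685]
```

View pics/3.png

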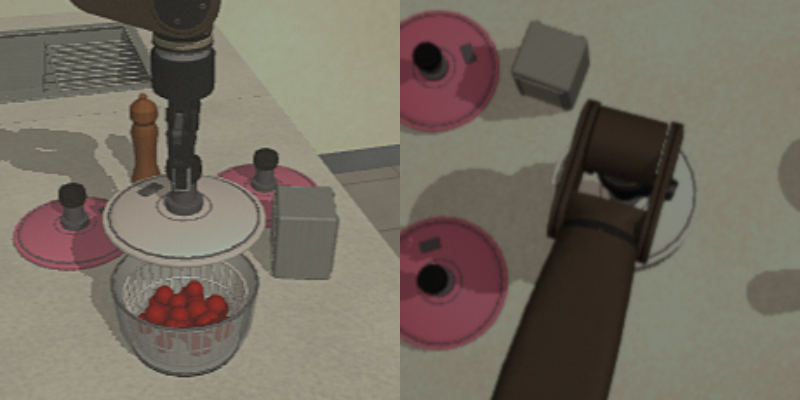

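The lid at (185,215) hangs level above the bowl at (185,310), which hasn't moved. The lid's origin is at z about 0.215, roughly 10 cm above the rim. The wrist moment is near zero, so the lid isn't tipping.

Emit:
move_tool([
  {"jaw":0},
  {"jaw":0},
  {"jaw":0},
  {"jaw":0},
], squeeze=60)

```text
time: 12.8
eef_pos: [0.5436, -0.0275, 0.2744]
tcp_rot: [0.175, 0.985, -0.0, 0.0]
contact_force: [1.3, -0.8, -4.2]
opening: 0.518
finger_force: 61.8
```

```bash
python3 -c "
from plant import ctrl
print(ctrl.sign_off())"
```

```text
the job is handed in; nothing more can be done
None
```

I gave the spinner three full pumps with the lid on, then lifted the lid by its knob; the arm is holding it still and level about 10 cm above the bowl. The bowl and the other things were left where they stood, and I handed the job in at 12.8 s.

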